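# Turn over the marker flag of the empty stock bin

### The job

One of the three stock bins on the welding bench has run empty, but its steel marker flag still lies forward with the ring up. Push that flag up and over its hinge with a fingertip, without slamming it, and press it down level on its stop over the bin's mouth so that its cross shows. Leave the bins where they stand, the other two flags as they are, and everything in the bins and on the bench alone.

Things in the scene. Friction and masses are not known exactly. Their poses are not given: they have to be found in the camera images.
- bin_empty: Open grey steel stock bin, 170 x 120 x 72 mm high (x, y, z), walls 3 mm, 1.1 kg, loose on the bench. Origin: centre of its underside; x points from its front (robot side) to its back, within 0.25 rad of world x. A marker flag is hinged on its front rim. This is the bin with nothing in it; it may stand left, middle or right. Its marker still lies forward.
- bin_full: Open grey steel stock bin, 170 x 120 x 72 mm high (x, y, z), walls 3 mm, 1.1 kg, loose on the bench. Origin: centre of its underside; x points from its front (robot side) to its back, within 0.25 rad of world x. A marker flag is hinged on its front rim. This one holds three nozzles; its marker lies forward (ring up).
- bin_low: Open grey steel stock bin, 170 x 120 x 72 mm high (x, y, z), walls 3 mm, 1.1 kg, loose on the bench. Origin: centre of its underside; x points from its front (robot side) to its back, within 0.25 rad of world x. A marker flag is hinged on its front rim. This one holds a single collar; its marker has already been turned back over the mouth (cross up).
- flag_empty (a joint): Angle (rad) of the empty bin's marker flag: 0 = lying level out over the bin's front, ring bead on top; 1.57 = upright; 3.14 = level back over the bin's mouth on its stop, cross bead on top. Starts at 0 to 0.2. Stiff hinge (friction about 0.05 N m, some 1 N at the lip, no spring): it stays at whatever angle it is left and does not fall over by itself.
- flag_full (a joint): Marker flag of the full bin, same make and joint values; starts between 0 and 0.2. Leave as it is.
- flag_low (a joint): Marker flag of the nearly used-up bin, same make and joint values; starts at about 2.98 to 3.13. Leave as it is.
- hinge_empty (a point): Middle of the hinge line of the empty bin's flag, on the bin's front rim: 83 mm before the bin's origin, 84 mm above the bench. Has the bin's axes; the hinge runs along y between two small ears. The flag is a bare sheet-steel paddle, 66 mm wide (y), 2.5 mm thick, 80 g, flat from the hinge to 58 mm out.
- lip_empty (a point): Middle of the free edge of the flag's finger lip (moves with the flag). With the flag lying forward the lip turns up at 45 degrees from 58 mm to this edge, 69 mm out from the hinge line and 11 mm above it. The underside is free in front of the bin: about 80 mm down to the bench.
- nozzle_a: Copper welding nozzle standing in the full bin, 26 mm across, 60 mm tall; origin under its foot. Leave alone.
- nozzle_b: Another such nozzle in the full bin. Leave alone.
- nozzle_c: Another such nozzle in the full bin. Leave alone.
- collar: Steel collar lying flat in the nearly used-up bin, 44 mm across, 24 mm high; origin at the centre of its underside. Leave alone.
- spray: Spray can, 54 mm across, 170 mm tall, left of the bins; origin under its foot. Leave alone.
- hammer: Chipping hammer lying right of the bins, about 245 mm long along its x, 25 mm high. Leave alone.
- brush: Wire brush lying on the left, 260 mm long along its x, 34 mm high. Leave alone.
- coupon: Welded T-joint test piece, 60 x 100 mm, 40 mm high, on the bench between the robot and the bins, to the right; origin at the centre of its underside. Leave alone.
- magnet: Welder's magnetic set-square, a triangle of flat bars about 90 mm on a side, 16 mm high, between the robot and the bins, to the left. Leave alone.

How it is judged:
By the outcome, as a careful person would: the job done as asked, in the order asked, and still so for the second after the job is handed in, with the robot touching nothing.
It also fails if it takes over 51 s, if anything falls off the work surface, if the arm or the gripper's body presses on something with over 40 N, if the wrist force passes 120 N, or if a joint passes its speed limit or range.

### The arm

A 6-joint arm with a two-finger parallel gripper is mounted at the origin on the work surface. World frame = base frame: x ahead of the robot, y to its left, z up, the work surface at z = 0. Lengths are in m, angles in rad, forces in N, time in s.
With the tool pointing down it reaches from about 0.35 to 0.975 m from the base axis. Payload 4.9 kg.
Tool frame: the origin (TCP) lies midway between the tips of the shut fingers; the grasp point (between the pads) lies ctrl.grip_depth behind it (ctrl.grip_depth is the distance from the TCP to the grasp point, in m); z points along the fingers, y is the line along which they close (so a half turn about z gives the same grasp; the last joint's range is limited). The gripper opens to 85 mm and grips with 20 to 120 N. Pads are 22 mm wide; open, the fingers measure 114 mm over their backs; the gripper's body (76 mm by 85 mm) begins 54 mm behind the grasp point. The pads swing forward as they close: fully open they stand 13 mm farther back than shut.
Start: joints at [1.017, 0.053, 1.613, -0, 1.476, -0.119], TCP at [0.263, 0.567, 0.231] pointing down, gripper open.
Joint ranges: [-3.01, 3.01], [-1.01, 2.22], [0.06, 2.58], [-1.02, 4.17], [0.09, 2.62], [-3.14, 3.14]. Speed limits (rad/s): [2.57, 2.57, 3.14, 3.14, 3.14, 3.14].

### API

Orientations are given as a rotation vector (axis times angle).
In Python, from station import ctrl, get_image, camera_model gives the robot as it stands. The module is installed in compiled form; this text tells all that it offers.
- The arm moves only by the shell command python3 -m crank 'ROWS' [FORCE]. ROWS is JSON, a list of rows, each a list of 7 numbers: the shift along the tool's x, y, z in mm, then the turn, a rotation vector about the tool's x, y, z in rad, then the opening, from -1 (shut) to 1 (fully open). A call has exactly 10 rows; each row shifts and turns the commanded pose from where the row before left it, along the tool's axes as they then stand; what a row does not reach is not made up. A row lasts 1/12 s, in which the tool goes at most 41.7 mm and 7.16 degrees, less where a joint would pass 70% of its speed; a pose out of reach is approached as far as the arm can. A call with a gripper value outside its range is refused whole. The fingers move at their own pace and stop on an object; FORCE is the grip in N (left out, the last holds). Time passes only in rows, so rows that do not move let the fingers close, or fill a call up. It gives the time, the measured TCP pose, the force, the opening and the grip force at its end, in the units of the state.
- ctrl.get_obs(): the state, without advancing time (a new reading comes with each control period).
- get_image(name): name is "scene" or "top" or "wrist"; returns the picture (384x512x3 uint8, red, green, blue); there is no depth.
- camera_model(name): a dict with "vertical_fov" (degrees; the focal length in pixels is half the picture's height over the tangent of half this angle, whatever the lens; pixels are square), "cx", "cy" (the principal point, pixels), "k1" (the pictures are not rectified: a ray, as slopes to the right and down, at radius r is drawn at 1 + k1 r^2 times it, then the intrinsics apply), "R" (3x3) and "t" (3): a world point X has camera coordinates R X + t; the wrist camera has in their place "hand_eye" (4x4, takes a point from camera to tool coordinates, whose origin is the TCP and whose axes are the flange's). Camera axes: x right, y down, z forward; pixel columns grow to the right and rows downward; lengths in m; the calibration is good to about 2 mm. A picture is of the moment at which its call begins: read the wrist's pose just before it. camera_model takes no time and is no camera call.
- ctrl.finish_job(): hands the job in; it is judged then, once.
The state is a dict: "t": time; "q": joint angles; "dq": joint speeds; "effort": joint torques, N m; "tool_pos": TCP position; "tool_rot": TCP orientation; "contact_force": force on the tool from outside, world axes, zero at the start; "wrist_torque": the same for the moment, N m; "opening": finger opening in m; "grip_force": force on a finger pad.
Only numpy, scipy, OpenCV 4.12 (cv2) and the standard library are available. Lean on these libraries where they do the work, as an engineer would, in place of code of your own. Each camera call takes 0.05 s, during which the arm holds its last target. There are 200 camera calls.

## Working session

There is one attempt and no reset: what is moved stays moved. The work goes in short steps, Python scripts to look and compute and a shell command to move; the robot and the scene stay as the last step left them, time stands still between calls to the robot, and variables do not carry over. Pictures are saved under pics/ and viewed, at most 10 in all, crops included, and the job is handed in when it is done.

```bash
mkdir -p pics; python3 - <<'E'
from station import ctrl,get_image,camera_model
import cv2,numpy as np
o=ctrl.get_obs();print(o['t'],o['tool_pos'],o['tool_rot'],o['opening'],ctrl.grip_depth)
for n in ['top','scene']:
    im=get_image(n);cv2.imwrite(f'pics/{n}0.png',im[:,:,::-1]);m=camera_model(n);print(n,m)
t=cv2.imread('pics/top0.png');cv2.imwrite('pics/top0b.png',cv2.resize(t,(800,600),interpolation=cv2.INTER_CUBIC))
t=cv2.imread('pics/scene0.png');cv2.imwrite('pics/scene0b.png',cv2.resize(t,(800,600),interpolation=cv2.INTER_CUBIC))
E
```

```text
0.0 [0.26295697 0.56632269 0.23009094] [-6.77491863e-01 -3.06699440e+00  2.93241636e-03] 0.08536318861460288 0.0187
top {'vertical_fov': 45.68810875309765, 'cx': 255.9642783979616, 'cy': 189.49050680925706, 'k1': -0.18546474219053433, 'R': array([[-0.02688088, -0.99962249,  0.00568267],
       [-0.98391607,  0.0254534 , -0.17680863],
       [ 0.17659724, -0.01034404, -0.98422884]]), 't': array([0.01391918, 0.59138872, 1.50007869])}
scene {'vertical_fov': 49.197572196624876, 'cx': 250.02730243848922, 'cy': 189.7107031980074, 'k1': -0.04002486925725175, 'R': array([[-0.77702237,  0.62920534,  0.01835421],
       [ 0.40449708,  0.52144054, -0.75132009],
       [-0.48230524, -0.57636829, -0.65968269]]), 't': array([ 0.44843125, -0.17532399,  1.60000166])}
```

View pics/top0b.png

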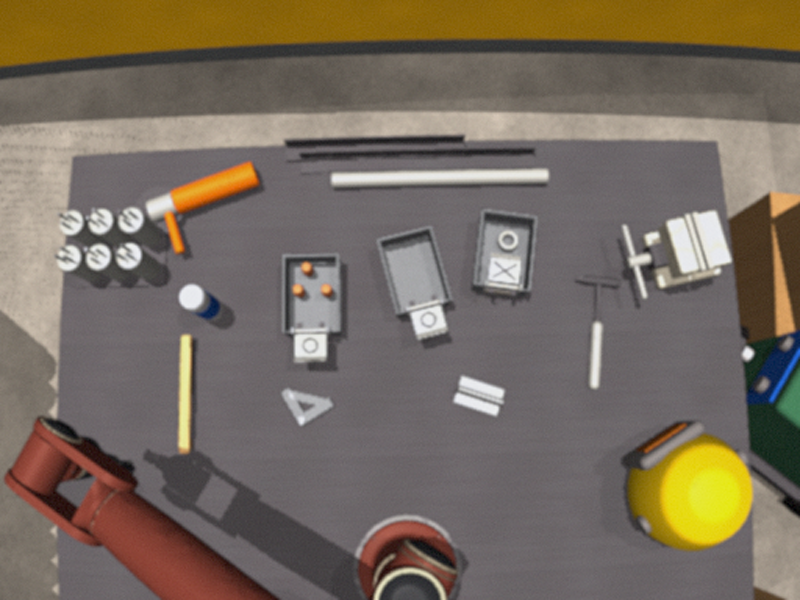

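View pics/scene0b.png

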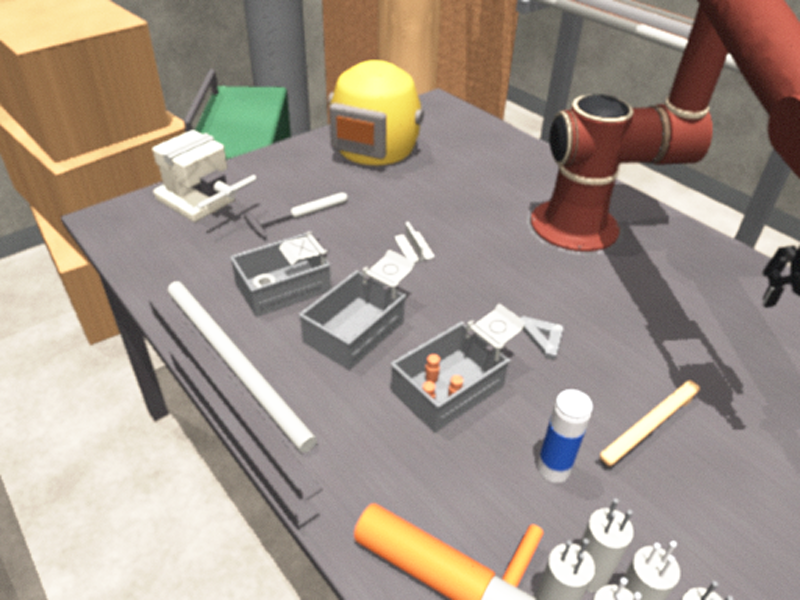

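The empty bin is the middle one: its rim runs from about (378,238) to (452,304) in the enlarged top view, and its flag spans about (409,310) to (449,331), lying forward with the ring up. I'll zoom in to measure it.

```bash
python3 - <<'E'
import cv2,numpy as np
t=cv2.imread('pics/top0.png')[140:222,236:296];a=cv2.resize(t,None,fx=7,fy=7,interpolation=cv2.INTER_CUBIC)
s=cv2.imread('pics/scene0.png')[155:237,188:240+28];b=cv2.resize(s,None,fx=4.6,fy=7*1.0,interpolation=cv2.INTER_CUBIC)
o=np.hstack([a,b]);print(a.shape,b.shape);cv2.imwrite('pics/crop.png',o)
E
```

```text
(574, 420, 3) (574, 368, 3)
```

View pics/crop.png

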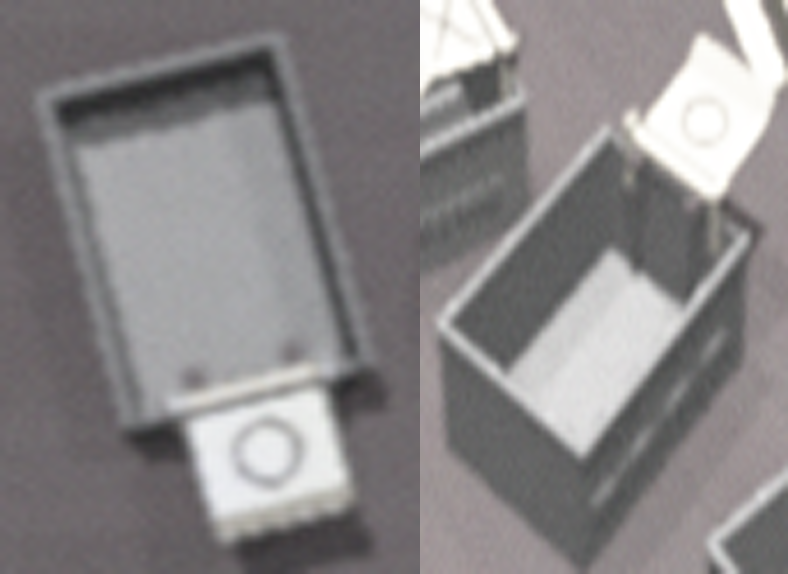

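```bash
cat > h.py <<'E'
from station import ctrl,get_image,camera_model
import numpy as np,cv2
from scipy.optimize import least_squares
from scipy.spatial.transform import Rotation as Ro
def proj(n,X):
    m=camera_model(n);P=np.atleast_2d(X)@m['R'].T+m['t'];s=P[:,:2]/P[:,2:];s=s*(1+m['k1']*(s**2).sum(1,keepdims=True))
    f=192/np.tan(np.radians(m['vertical_fov'])/2);return s*f+[m['cx'],m['cy']]
def lipc(p,th,y):  # in world: lip edge at lateral y for flag angle th
    x0,y0,w=p; r=np.array([-.069*np.cos(th)+.011*np.sin(th),.069*np.sin(th)+.011*np.cos(th)])
    return W(p,[-.083+r[0],y,.084+r[1]])
def W(p,v):
    x0,y0,w=p;c,s=np.cos(w),np.sin(w);return np.array([x0+c*v[0]-s*v[1],y0+s*v[0]+c*v[1],v[2]])
E
python3 - <<'E'
from h import *
tp=lambda u,v:[236+(u+.5)/7-.5,140+(v+.5)/7-.5]
sp=lambda u,v:[188+(u-419.5)/4.6-.5,155+(v+.5)/7-.5]
T=np.array([tp(38,97),tp(283,35),tp(375,368),tp(128,433)]);S=np.array([sp(583,460),sp(440,322),sp(612,128),sp(755,232)])
Lt=np.array([tp(220,543),tp(355,500)]);
C=[(.085,.06,.072),(.085,-.06,.072),(-.085,-.06,.072),(-.085,.06,.072)]
def res(p,sc=1):
    w=np.array([W(p,c) for c in C]);return np.r_[(proj('top',w)-T).ravel(),(proj('scene',w[:4])-S).ravel()*sc]
for sc in (0,1):
    r=least_squares(res,[.6,0,0],args=(sc,));print(r.x.round(4),r.fun.round(1))
p=r.x
f=lambda th:(proj('top',[lipc(p,th[0],.033),lipc(p,th[0],-.033)])-Lt).ravel()
for th in (0,.1,.2):print(th,f([th]).round(1),((proj('scene',lipc(p,th,-.033))-sp(708,38))).round(1))
np.save('p.npy',p);h=W(p,(-.083,0,.084));print('hinge',h,'lip0',lipc(p,.1,0))
print(ctrl.get_obs()['t'])
E
```

```text
[ 0.6453 -0.0336  0.2305] [ 0.6  0.  -0.5  0.3 -0.4 -0.   0.4 -0.3 -0.  -0.  -0.   0.  -0.  -0.
 -0.   0. ]
[ 0.6445 -0.0325  0.2286] [ 0.3  0.2 -0.8  0.6 -0.8  0.3 -0.  -0.1 -0.1 -1.2  0.1  0.3 -0.2 -0.1
 -1.2  0.6]
0 [-0.   0.6  0.1  1.7] [[-1.3  0.4]]
0.1 [-0.1 -0.1  0.1  1. ] [[-1.6 -1.1]]
0.2 [-0.2 -0.9  0.1  0.1] [[-2.  -2.5]]
hinge [ 0.56362688 -0.05127718  0.084     ] lip0 [ 0.497827   -0.06658535  0.10183355]
0.1
```

```bash
cat >> h.py <<'E'
p=np.load('p.npy')
def corner(th,al,r,gap):  # TCP in bin frame for front corner at distance r along the flag's underside
    e=np.array([np.cos(al),np.sin(al)]);u=np.array([-np.cos(th),np.sin(th)]);n=np.array([-np.sin(th),-np.cos(th)])
    c=np.array([-.083,.084])+u*r+n*(.00125+gap)-.011*e
    return np.array([c[0],0,c[1]])
def tool(al,yaw=None):
    w=p[2] if yaw is None else yaw
    return Ro.from_euler('z',w)*Ro.from_euler('y',-al)*Ro.from_matrix(np.diag([-1.,1,-1]))
def plan(way,n=10,yaw=None,start=None):  # way: list of (bin xyz of TCP, alpha), spread evenly over n rows
    o=ctrl.get_obs();P=np.array(o['tool_pos']);R=Ro.from_rotvec(o['tool_rot'])
    if start: P,R=start
    P0,R0=P,R;Ps=[P]+[W(p,w[0]) for w in way];Rs=[R]+[tool(w[1],yaw) for w in way];k=np.linspace(0,len(way),n+1)[1:];out=[]
    for s in k:
        i=min(int(s),len(way)-1);f=s-i
        Pt=Ps[i]+f*(Ps[i+1]-Ps[i]);Rt=Rs[i]*Ro.from_rotvec(f*(Rs[i].inv()*Rs[i+1]).as_rotvec())
        d=np.round(R.inv().apply(Pt-P)*2000)/2;w=np.round((R.inv()*Rt).as_rotvec()*200)/200
        P=P+R.apply(d/1000);R=R*Ro.from_rotvec(w);out.append([float(f'{x:g}')+0 for x in [*d,*w]]+[-1])
        if len(out)%10==0: print(str(out[-10:]).replace('.0,',',').replace(' ',''))
    return P,R
def state():
    o=ctrl.get_obs();R=Ro.from_rotvec(o['tool_rot']);d=R.as_matrix()[:,2];q=np.array(o['tool_pos'])-[p[0],p[1],0];c,s=np.cos(p[2]),np.sin(p[2])
    print('t',round(o['t'],2),'bin xyz',(np.array([c*q[0]+s*q[1],-s*q[0]+c*q[1],q[2]])*1000).round(1),'tilt',np.arccos(-d[2]).round(3),'F',np.round(o['contact_force'],1),'q',np.round(o['q'],2))
E
python3 - <<'E'
from h import *
# object positions on bench, by intersecting top-camera rays
from scipy.optimize import fsolve
for n,uv in (('coupon',(307,253)),('magnet',(196,259))):
    print(n,fsolve(lambda a:proj('top',[a[0],a[1],.03])[0]-uv,[.45,0]))
plan([((-.27,0,.23),.0)],20)
st=corner(0,.95,.052,.022)
print(st)
E
```

```text
coupon [ 0.37215178 -0.16924095]
magnet [0.36169811 0.20759538]
[[-19.5,-27.5,0,0,0,-0.035,-1],[-18,-28,0,0,0,-0.03,-1],[-17.5,-28.5,0,0,0,-0.035,-1],[-16.5,-29.5,0,0,0,-0.035,-1],[-15.5,-29.5,0.5,0,0,-0.03,-1],[-14.5,-30.5,0,0,0,-0.035,-1],[-13.5,-30.5,0,0,0,-0.03,-1],[-12.5,-31,0,0,0,-0.035,-1],[-11.5,-31.5,0,0,0,-0.035,-1],[-10,-32,0,0,0,-0.03,-1]]
[[-9.5,-32.5,0,0,0,-0.035,-1],[-8,-32.5,0,0,0,-0.035,-1],[-7,-32.5,0,0,0,-0.03,-1],[-6.5,-33,0.5,0,0,-0.035,-1],[-4.5,-33,0,0,0,-0.035,-1],[-4,-33.5,0,0,0,-0.03,-1],[-2.5,-33.5,0,0,0,-0.035,-1],[-2,-33.5,0,0,0,-0.03,-1],[-0.5,-33.5,0,0,0,-0.035,-1],[0.5,-33.5,0,0,0,-0.035,-1]]
[-0.14139851  0.          0.05180243]
```

```bash
python3 -m crank '[[-19.5,-27.5,0,0,0,-0.035,-1],[-18,-28,0,0,0,-0.03,-1],[-17.5,-28.5,0,0,0,-0.035,-1],[-16.5,-29.5,0,0,0,-0.035,-1],[-15.5,-29.5,0.5,0,0,-0.03,-1],[-14.5,-30.5,0,0,0,-0.035,-1],[-13.5,-30.5,0,0,0,-0.03,-1],[-12.5,-31,0,0,0,-0.035,-1],[-11.5,-31.5,0,0,0,-0.035,-1],[-10,-32,0,0,0,-0.03,-1]]' 20
python3 -m crank '[[-9.5,-32.5,0,0,0,-0.035,-1],[-8,-32.5,0,0,0,-0.035,-1],[-7,-32.5,0,0,0,-0.03,-1],[-6.5,-33,0.5,0,0,-0.035,-1],[-4.5,-33,0,0,0,-0.035,-1],[-4,-33.5,0,0,0,-0.03,-1],[-2.5,-33.5,0,0,0,-0.035,-1],[-2,-33.5,0,0,0,-0.03,-1],[-0.5,-33.5,0,0,0,-0.035,-1],[0.5,-33.5,0,0,0,-0.035,-1]]'
python3 - <<'E'
from h import *
state()
plan([((-.24,0,.18),.95)],10)
E
```

```text
t: 0.93
tool_pos: [0.3221, 0.2354, 0.2303]
tool_rot: [-0.161, -3.137, 0.0]
contact_force: [1.0, 0.0, 0.1]
opening: 0.0001
grip_force: 0.0
t: 1.77
tool_pos: [0.3816, -0.0949, 0.23]
tool_rot: [-0.363, 3.12, 0.0]
contact_force: [0.6, 0.0, -0.2]
opening: 0.0001
grip_force: 0.0
t 1.77 bin xyz [-270.1   -1.2  230. ] tilt 0.0 F [ 0.6  0.  -0.2] q [-0.43 -0.55  2.12  0.    1.58 -2.24]
[[-3,0,5,0,-0.095,0,-1],[-2.5,0,5.5,0,-0.095,0,-1],[-2,0.5,5,0,-0.095,0,-1],[-1.5,0,6,0,-0.095,0,-1],[-1,0,5.5,0,-0.095,0,-1],[-0.5,0,6,0,-0.095,0,-1],[0.5,0.5,6,0,-0.095,0,-1],[0.5,0,5.5,0,-0.095,0,-1],[1.5,0,6,0,-0.095,0,-1],[1.5,0,5.5,0,-0.095,0,-1]]
```

```bash
python3 -m crank '[[-3,0,5,0,-0.095,0,-1],[-2.5,0,5.5,0,-0.095,0,-1],[-2,0.5,5,0,-0.095,0,-1],[-1.5,0,6,0,-0.095,0,-1],[-1,0,5.5,0,-0.095,0,-1],[-0.5,0,6,0,-0.095,0,-1],[0.5,0.5,6,0,-0.095,0,-1],[0.5,0,5.5,0,-0.095,0,-1],[1.5,0,6,0,-0.095,0,-1],[1.5,0,5.5,0,-0.095,0,-1]]' >/dev/null
python3 - <<'E'
from h import *
state()
print(corner(0,.95,.052,.022))
plan([((-.20,0,.05),.95)],10)
E
```

```text
t 2.6 bin xyz [-224.7  -14.8  201.6] tilt 0.935 F [ 0.1  0.3 -1. ] q [-0.91 -1.01  2.58  0.89  1.24 -2.88]
[-0.14139851  0.          0.05180243]
[[10.5,1.5,11,0,0,0,-1],[11,1,11,0,-0.005,0,-1],[10.5,1.5,11,0.005,0,0,-1],[11,1.5,11,0,0,0,-1],[11,1.5,11,0,-0.005,0,-1],[10.5,1.5,11,0,0,0,-1],[11,1.5,10.5,0,0,0,-1],[11,1,11,0.005,0,0,-1],[10.5,1.5,11,0,-0.005,0,-1],[11,1.5,10.5,0,0,0,-1]]
```

The forward tilt is stopped by the joint limits. A tilt of about 0.45 rad is enough if I push on the outside of the lip, so I'll replan on that.

```bash
cat >> h.py <<'E'
def push(th,al,gap,s=.010):
    e=np.array([np.cos(al),np.sin(al)]);d=np.array([np.sin(al),-np.cos(al)]);u=np.array([-np.cos(th),np.sin(th)]);n=np.array([-np.sin(th),-np.cos(th)])
    if al+th<np.pi/2:
        q=[u*.058+n*.00125,u*.069-n*.011+n*.0005];q=min(q,key=lambda a:a@e)
        c=q+d*s-e*gap
    else: c=u*(.058-s)+n*(.00125+gap)
    c=c-.011*e+[-.083,.084];return np.array([c[0],0,c[1]])
E
python3 - <<'E'
from h import *
print(push(.1,.45,.025))
e=push(.1,.45,.025);plan([(e+[-.02,0,.06],.45)],10)
E
```

```text
[-0.17867348  0.          0.07667282]
[[3.5,1.5,6,0,0.05,0,-1],[3.5,1.5,6,0,0.045,0,-1],[3,1.5,6.5,0.005,0.05,0,-1],[3,1,6.5,0,0.05,0,-1],[2.5,1.5,6.5,0,0.045,0,-1],[2,1.5,6.5,0,0.05,0,-1],[2,1.5,7,0,0.05,0,-1],[1.5,1.5,6.5,0.005,0.05,0,-1],[1,1.5,7,0,0.045,0.005,-1],[1,1.5,7,0,0.05,0,-1]]
```

```bash
python3 -m crank '[[3.5,1.5,6,0,0.05,0,-1],[3.5,1.5,6,0,0.045,0,-1],[3,1.5,6.5,0.005,0.05,0,-1],[3,1,6.5,0,0.05,0,-1],[2.5,1.5,6.5,0,0.045,0,-1],[2,1.5,6.5,0,0.05,0,-1],[2,1.5,7,0,0.05,0,-1],[1.5,1.5,6.5,0.005,0.05,0,-1],[1,1.5,7,0,0.045,0.005,-1],[1,1.5,7,0,0.05,0,-1]]' >/dev/null
python3 - <<'E'
from h import *
state()
plan([(push(.1,.45,.025),.45)],10)
E
```

```text
t 3.43 bin xyz [-199.3    1.7  134.9] tilt 0.443 F [ 0.2  0.3 -0.1] q [-0.52 -0.6   2.35  0.34  1.08 -2.43]
[[0.5,0,6,0,0,0,-1],[1,-0.5,6.5,0,0,0,-1],[0.5,0,6,0,0,0,-1],[0.5,0,6,0,-0.005,0,-1],[0.5,-0.5,6,0,0,0,-1],[1,0,6.5,0,0,0,-1],[0.5,-0.5,6,0,0,0,-1],[0.5,0,6,0,0,0,-1],[1,0,6.5,0,0,0,-1],[0.5,-0.5,6,0,0,0,-1]]
```

```bash
python3 -m crank '[[0.5,0,6,0,-0.01,0,-1],[1,-0.5,6.5,0,-0.01,0,-1],[0.5,0,6,0,-0.01,0,-1],[0.5,0,6,0,-0.01,0,-1],[0.5,-0.5,6,0,-0.01,0,-1],[1,0,6.5,0,-0.01,0,-1],[0.5,-0.5,6,0,-0.01,0,-1],[0.5,0,6,0,-0.01,0,-1],[1,0,6.5,0,-0.01,0,-1],[0.5,-0.5,6,0,-0.01,0,-1]]' >/dev/null
python3 - <<'E'
from h import *
state()
im=get_image('scene')[110:240,180:330];cv2.imwrite('pics/s1.png',cv2.resize(im[:,:,::-1],None,fx=4,fy=4,interpolation=cv2.INTER_CUBIC))
for a in(.55,):
  st=plan([(push(.1,a,-.001),a)],10)
  st=plan([(push(.45,a,-.002),a)],10,start=st)
  st=plan([(push(.6,a,-.002),a),(push(.75,a,-.002),a)],10,start=st)
E
```

```text
t 4.27 bin xyz [-175.8   -0.6   77.7] tilt 0.547 F [0.2 0.4 0.8] q [-0.52 -0.49  2.41  0.49  0.87 -2.57]
[[-2.5,0,0,0,0,0,-1],[-2.5,0,0.5,0,0,0,-1],[-2.5,0,0,0,0,0,-1],[-2.5,0,0.5,0,0,0,-1],[-2.5,0,0,0,-0.005,0,-1],[-2.5,0,0,0,0,0,-1],[-2.5,0,0.5,0,0,0,-1],[-2.5,0,0,0,0,0,-1],[-2.5,0,0.5,0.005,0,0,-1],[-2.5,0,0,0,0,-0.005,-1]]
[[-1.5,0,0,0,0,0,-1],[-2,0,0.5,0,0,0,-1],[-1.5,0,0,0,0,0,-1],[-2,0,0.5,0,0,0,-1],[-1.5,0,0,0,0,0,-1],[-2,0,0,0,0,0,-1],[-1.5,0,0.5,0,0,0,-1],[-2,0,0,0,0,0,-1],[-1.5,0,0.5,0,0,0,-1],[-2,0,0,0,0,0,-1]]
[[-1.5,0,-1,0,0,0,-1],[-1.5,0,-0.5,0,0,0,-1],[-1.5,0,-1,0,0,0,-1],[-1.5,0,-1,0,0,0,-1],[-1.5,0,-1,0,0,0,-1],[-1.5,0,-0.5,0,0,0,-1],[-1.5,0,-0.5,0,0,0,-1],[-2,0,-0.5,0,0,0,-1],[-1.5,0,-1,0,0,0,-1],[-1.5,0,-0.5,0,0,0,-1]]
```

View pics/s1.png

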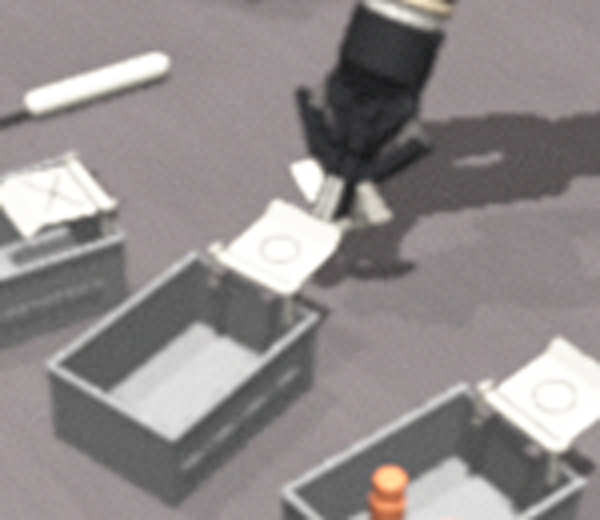

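The shut fingertips stand centred in front of the lip of the middle flag, at about (340,205), with a gap left. I'll enter deeper under the lip and then follow its arc upward, to avoid friction jamming.

```bash
python3 - <<'E'
from h import *
a=.55
st=plan([(push(.1,a,.018,.024),a),(push(.1,a,-.001,.024),a)],10)
st=plan([(push(.23,a,-.002,.024),a),(push(.4,a,-.002,.009),a)],10,start=st)
st=plan([(push(.55,a,-.002,.009),a),(push(.7,a,-.002,.009),a)],10,start=st)
E
```

```text
[[-1,0,3,0,0,0,-1],[-1.5,0,3.5,0,0,0,-1],[-1,0,3,0,-0.005,0,-1],[-1.5,0,3.5,0,0,0,-1],[-1,0,3,0.005,0,-0.005,-1],[-4,0,0,0,0,0,-1],[-4,0,0,0,0,0,-1],[-3.5,0,0,0,0,0,-1],[-4,0,0,0,0,0,-1],[-3.5,0,0,0,0,0,-1]]
[[-1.5,0,2,0,0,0,-1],[-1.5,0,2,0,0,0,-1],[-1.5,0,2,0,0,0,-1],[-1.5,0,2,0,0,0,-1],[-1.5,0,2.5,0,0,0,-1],[-1.5,0,-4.5,0,0,0,-1],[-1.5,0,-4.5,0,0,0,-1],[-1.5,0,-4,0,0,0,-1],[-1.5,0,-4.5,0,0,0,-1],[-1.5,0,-4.5,0,0,0,-1]]
[[-1.5,0,-1,0,0,0,-1],[-1.5,0,-1,0,0,0,-1],[-1.5,0,-0.5,0,0,0,-1],[-1.5,0,-1,0,0,0,-1],[-1.5,0,-1,0,0,0,-1],[-1.5,0,-0.5,0,0,0,-1],[-1.5,0,-1,0,0,0,-1],[-1.5,0,-0.5,0,0,0,-1],[-1.5,0,-0.5,0,0,0,-1],[-2,0,-1,0,0,0,-1]]
```

```bash
python3 -m crank '[[-1,0,3,0,0,0,-1],[-1.5,0,3.5,0,0,0,-1],[-1,0,3,0,-0.005,0,-1],[-1.5,0,3.5,0,0,0,-1],[-1,0,3,0.005,0,-0.005,-1],[-4,0,0,0,0,0,-1],[-4,0,0,0,0,0,-1],[-3.5,0,0,0,0,0,-1],[-4,0,0,0,0,0,-1],[-3.5,0,0,0,0,0,-1]]'
python3 -m crank '[[-1.5,0,-1,0,0,0,-1],[-1.5,0,-1,0,0,0,-1],[-1.5,0,-1,0,0,0,-1],[-1.5,0,-1.5,0,0,0,-1],[-1.5,0,-1,0,0,0,-1],[-1.5,0,-1.5,0,0,0,-1],[-1.5,0,-1,0,0,0,-1],[-1.5,0,-1.5,0,0,0,-1],[-1.5,0,-1,0,0,0,-1],[-1.5,0,-1.5,0,0,0,-1]]'
python3 - <<'E'
from h import *
state()
im=get_image('scene')[110:240,180:330];cv2.imwrite('pics/s2.png',cv2.resize(im[:,:,::-1],None,fx=4,fy=4,interpolation=cv2.INTER_CUBIC))
E
```

```text
t: 5.15
tool_pos: [0.5015, -0.066, 0.0774]
tool_rot: [-0.301, 2.578, 0.078]
contact_force: [-8.1, -2.5, 0.6]
opening: -0.0002
grip_force: 3.4
t: 5.98
tool_pos: [0.5079, -0.0645, 0.0955]
tool_rot: [-0.299, 2.577, 0.078]
contact_force: [-2.1, -0.2, 0.1]
opening: 0.0001
grip_force: 1.3
t 5.98 bin xyz [-140.3   -0.2   95.5] tilt 0.549 F [-2.1 -0.2  0.1] q [-0.46 -0.41  2.33  0.46  0.84 -2.5 ]
```

View pics/s2.png

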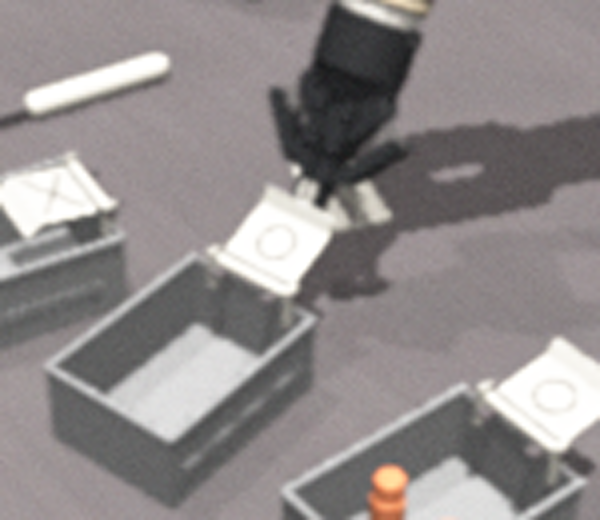

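The flag is lifting and its edge is up at (270,190). The bin seems to have shifted by 1–2 px, so I'll measure that before pushing on.

```bash
cat >> h.py <<'E'
def shift():
    a=cv2.imread('pics/scene0.png')[:,:,1].astype(np.float32);b=get_image('scene')[:,:,1].astype(np.float32)
    def match(u,v,h=9):
        t=a[v-h:v+h+1,u-h:u+h+1];s=b[v-h-6:v+h+7,u-h-6:u+h+7];m=cv2.matchTemplate(cv2.resize(s,None,fx=8,fy=8,interpolation=cv2.INTER_CUBIC),cv2.resize(t,None,fx=8,fy=8,interpolation=cv2.INTER_CUBIC),cv2.TM_CCOEFF_NORMED)
        k=cv2.minMaxLoc(m)[3];return np.array([k[0]-48,k[1]-48])/8
    for nm,c in (('BL',(.085,.06,.072)),('BR',(.085,-.06,.072)),('FL',(-.085,.06,.072))):
        X=W(p,c);g=proj('scene',X)[0];d=match(*np.round(g).astype(int))
        J=np.stack([(proj('scene',X+[i,j,0])[0]-g)/.001 for i,j in((.001,0),(0,.001))],1)
        print(nm,'px',d,'mm',(np.linalg.solve(J,d)*1000).round(1))
E
python3 - <<'E'
from h import *
shift()
a=.55
for th in(.2,.3,.4,.5):print(th,push(th,a,0,.009)*1000)
E
```

```text
BL px [-0.5    0.375] mm [2.  0.3]
BR px [-0.5   0.25] mm [1.8 0. ]
FL px [-0.875  0.75 ] mm [4.4 1. ]
0.2 [-153.21215058    0.           94.57660268]
0.3 [-143.45250131    0.           86.52372116]
0.4 [-141.58189526    0.           92.01265739]
0.5 [-139.1726552     0.           97.28742282]
```

```bash
python3 - <<'E'
from h import *
p[0]+=.002;np.save('p.npy',p)
a=.55
st=plan([(push(.6,a,-.001,.008),a),(push(.75,a,-.001,.007),a)],10)
st=plan([(push(.9,a,-.001,.006),a),(push(1.05,a,-.001,.007),a)],10,start=st)
E
```

```text
[[-2,0,-0.5,0,0,0,-1],[-1.5,0,-1,0,0,0,-1],[-2,0,-0.5,0,0,0,-1],[-1.5,0,-0.5,-0.005,0,0.005,-1],[-2,0,-1,0,0,0,-1],[-1.5,0,-0.5,0,0,0,-1],[-1.5,0,-1,0,0,0,-1],[-2,0,-1,0,0,0,-1],[-1.5,0,-0.5,0,0,0,-1],[-1.5,0,-1,0,0,0,-1]]
[[-1.5,0,-0.5,0,0,0,-1],[-2,0,-0.5,0,0,0,-1],[-1.5,0,-0.5,0,0,0,-1],[-2,0,-1,0,0,0,-1],[-1.5,0,-0.5,0,0,0,-1],[-1.5,0,0,0,0,0,-1],[-2,0,0.5,0,0,0,-1],[-1.5,0,0,0,0,0,-1],[-2,0,0,0,0,0,-1],[-1.5,0,0,0,0,0,-1]]
```

```bash
python3 -m crank '[[-2,0,-0.5,0,0,0,-1],[-1.5,0,-1,0,0,0,-1],[-2,0,-0.5,0,0,0,-1],[-1.5,0,-0.5,-0.005,0,0.005,-1],[-2,0,-1,0,0,0,-1],[-1.5,0,-0.5,0,0,0,-1],[-1.5,0,-1,0,0,0,-1],[-2,0,-1,0,0,0,-1],[-1.5,0,-0.5,0,0,0,-1],[-1.5,0,-1,0,0,0,-1]]' | grep contact
python3 -m crank '[[-1.5,0,-0.5,0,0,0,-1],[-2,0,-0.5,0,0,0,-1],[-1.5,0,-0.5,0,0,0,-1],[-2,0,-1,0,0,0,-1],[-1.5,0,-0.5,0,0,0,-1],[-1.5,0,0,0,0,0,-1],[-2,0,0.5,0,0,0,-1],[-1.5,0,0,0,0,0,-1],[-2,0,0,0,0,0,-1],[-1.5,0,0,0,0,0,-1]]' | grep contact
python3 - <<'E'
from h import *
state();shift()
al=lambda t:.55 if t<1.3 else .55*(3.14-t)/1.84
w=lambda *T:[(push(t,al(t),-.001,.007+.003*(t-1)),al(t)) for t in T]
st=plan(w(1.2,1.35),10);st=plan(w(1.5,1.65),10,start=st);st=plan(w(1.8,1.95),10,start=st);
E
```

```text
contact_force: [-1.2, -0.3, -1.6]
contact_force: [-1.6, -0.2, 0.4]
t 7.75 bin xyz [-1.178e+02 -1.000e-01  1.224e+02] tilt 0.551 F [-1.6 -0.2  0.4] q [-0.42 -0.39  2.26  0.43  0.86 -2.43]
BL px [-0.5    0.375] mm [2.  0.3]
BR px [-0.5   0.25] mm [1.8 0. ]
FL px [-0.75   0.625] mm [3.7 0.8]
[[-1.5,0,0.5,0,0,0,-1],[-1.5,0,0,0,0,0,-1],[-1,0,0.5,0,0,0,-1],[-1.5,0,0,0,0,0,-1],[-1.5,0,0.5,0,0,0,-1],[-1.5,0,0.5,0,0.005,0,-1],[-1.5,0,0,0,0,0,-1],[-1.5,0,0.5,0,0.005,0,-1],[-1.5,0,0.5,0,0.005,0,-1],[-1.5,0,0.5,0,0,0,-1]]
[[-1.5,0,0.5,0,0.01,0,-1],[-1,0,0.5,0,0.01,0,-1],[-1.5,0,0.5,0,0.01,0,-1],[-1,0,0.5,0,0.005,0,-1],[-1.5,0,0.5,0,0.01,0,-1],[-1.5,0,0.5,0,0.01,0,-1],[-1,0,1,0,0.01,0,-1],[-1.5,0,0.5,0,0.01,0,-1],[-1,0,0.5,0,0.005,0,-1],[-1.5,0,1,0,0.01,0,-1]]
[[-1,0,1,0,0.01,0,-1],[-1.5,0,0.5,0,0.01,0,-1],[-1,0,0.5,0,0.005,0,-1],[-1,0,1,0,0.01,0,-1],[-1.5,0,0.5,0,0.01,0,-1],[-1,0,1,0,0.01,0,-1],[-1,0,1,0,0.01,0,-1],[-1,0,1,0,0.01,0,-1],[-1,0,0.5,0,0.005,0,-1],[-1,0,1,0,0.01,0,-1]]
```

The bin hasn't moved any further and forces are low, so I'll continue.

```bash
python3 -m crank '[[-1.5,0,0.5,0,0,0,-1],[-1.5,0,0,0,0,0,-1],[-1,0,0.5,0,0,0,-1],[-1.5,0,0,0,0,0,-1],[-1.5,0,0.5,0,0,0,-1],[-1.5,0,0.5,0,0.005,0,-1],[-1.5,0,0,0,0,0,-1],[-1.5,0,0.5,0,0.005,0,-1],[-1.5,0,0.5,0,0.005,0,-1],[-1.5,0,0.5,0,0,0,-1]]' | grep contact
python3 -m crank '[[-1.5,0,0.5,0,0.01,0,-1],[-1,0,0.5,0,0.01,0,-1],[-1.5,0,0.5,0,0.01,0,-1],[-1,0,0.5,0,0.005,0,-1],[-1.5,0,0.5,0,0.01,0,-1],[-1.5,0,0.5,0,0.01,0,-1],[-1,0,1,0,0.01,0,-1],[-1.5,0,0.5,0,0.01,0,-1],[-1,0,0.5,0,0.005,0,-1],[-1.5,0,1,0,0.01,0,-1]]' | grep contact
python3 -m crank '[[-1,0,1,0,0.01,0,-1],[-1.5,0,0.5,0,0.01,0,-1],[-1,0,0.5,0,0.005,0,-1],[-1,0,1,0,0.01,0,-1],[-1.5,0,0.5,0,0.01,0,-1],[-1,0,1,0,0.01,0,-1],[-1,0,1,0,0.01,0,-1],[-1,0,1,0,0.01,0,-1],[-1,0,0.5,0,0.005,0,-1],[-1,0,1,0,0.01,0,-1]]' | grep contact
python3 - <<'E'
from h import *
state();shift()
im=get_image('scene')[110:240,180:330];cv2.imwrite('pics/s3.png',cv2.resize(im[:,:,::-1],None,fx=4,fy=4,interpolation=cv2.INTER_CUBIC))
al=lambda t:.55 if t<1.3 else .55*(3.14-t)/1.84
w=lambda *T:[(push(t,al(t),-.001,.007+.003*(t-1)),al(t)) for t in T]
st=plan(w(2.1,2.25),10);st=plan(w(2.4,2.55),10,start=st);st=plan(w(2.67,2.8),10,start=st);
E
```

```text
contact_force: [-1.8, -0.4, 0.0]
contact_force: [-1.0, 0.5, 0.9]
contact_force: [-0.9, -0.8, 0.5]
t 10.3 bin xyz [-7.620e+01 -1.000e-01  1.246e+02] tilt 0.355 F [-0.9 -0.8  0.5] q [-0.3  -0.18  2.05  0.22  0.98 -2.2 ]
BL px [-0.5    0.375] mm [2.  0.3]
BR px [-0.5   0.25] mm [1.8 0. ]
FL px [-0.5   0.75] mm [3.4 1.7]
[[-1,0,1,0,0.01,0,-1],[-1,0,1,0,0.01,0,-1],[-1,0,1,0,0.005,0,-1],[-1,0,0.5,0,0.01,0,-1],[-1,0,1,0,0.01,0,-1],[-1,0,1,0,0.01,0,-1],[-1,0,1.5,0,0.005,0,-1],[-0.5,0,1,0,0.01,0,-1],[-1,0,1,0,0.01,0,-1],[-1,0,1,0,0.01,0,-1]]
[[-0.5,0,1,0,0.01,0,-1],[-1,0,1.5,0,0.01,0,-1],[-0.5,0,1,0,0.005,0,-1],[-0.5,0,1,0,0.01,0,-1],[-1,0,1,0,0.01,0,-1],[-0.5,0,1.5,0,0.01,0,-1],[-0.5,0,1,0,0.005,0,-1],[-0.5,0,1,0,0.01,0,-1],[-0.5,0,1.5,0,0.01,0,-1],[-0.5,0,1,0,0.01,0,-1]]
[[-0.5,0,1,0,0.005,0,-1],[0,0,1,0,0.01,0,-1],[-0.5,0,1,0,0.005,0,-1],[-0.5,0,1,0,0.01,0,-1],[0,0,1,0,0.005,0,-1],[-0.5,0,1,0,0.01,0,-1],[0,0,1,0,0.005,0,-1],[-0.5,0,1,0,0.01,0,-1],[-0.5,0,1.5,0,0.005,0,-1],[0,0,1,0,0.01,0,-1]]
```

View pics/s3.png

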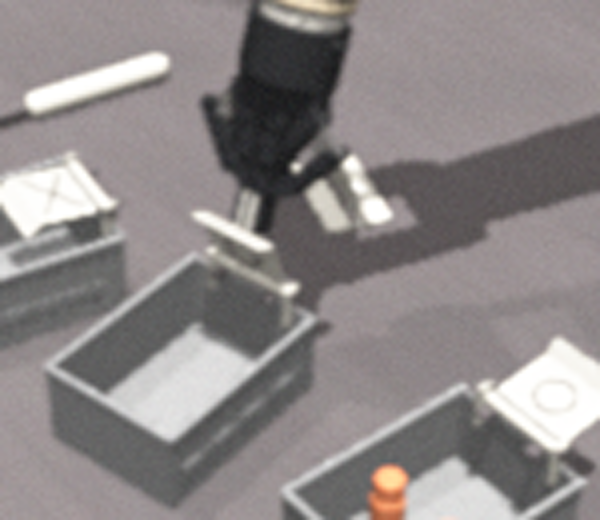

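The flag now stands past upright, with its edge at (195,215)–(270,245) and the fingertip behind it. I'll keep turning it over.

```bash
python3 -m crank '[[-1,0,1,0,0.01,0,-1],[-1,0,1,0,0.01,0,-1],[-1,0,1,0,0.005,0,-1],[-1,0,0.5,0,0.01,0,-1],[-1,0,1,0,0.01,0,-1],[-1,0,1,0,0.01,0,-1],[-1,0,1.5,0,0.005,0,-1],[-0.5,0,1,0,0.01,0,-1],[-1,0,1,0,0.01,0,-1],[-1,0,1,0,0.01,0,-1]]' | grep contact
python3 -m crank '[[-0.5,0,1,0,0.01,0,-1],[-1,0,1.5,0,0.01,0,-1],[-0.5,0,1,0,0.005,0,-1],[-0.5,0,1,0,0.01,0,-1],[-1,0,1,0,0.01,0,-1],[-0.5,0,1.5,0,0.01,0,-1],[-0.5,0,1,0,0.005,0,-1],[-0.5,0,1,0,0.01,0,-1],[-0.5,0,1.5,0,0.01,0,-1],[-0.5,0,1,0,0.01,0,-1]]' | grep contact
python3 -m crank '[[-0.5,0,1,0,0.005,0,-1],[0,0,1,0,0.01,0,-1],[-0.5,0,1,0,0.005,0,-1],[-0.5,0,1,0,0.01,0,-1],[0,0,1,0,0.005,0,-1],[-0.5,0,1,0,0.01,0,-1],[0,0,1,0,0.005,0,-1],[-0.5,0,1,0,0.01,0,-1],[-0.5,0,1.5,0,0.005,0,-1],[0,0,1,0,0.01,0,-1]]' | grep contact
python3 - <<'E'
from h import *
state();shift()
al=lambda t:max(0,.55*(3.14-t)/1.84)
w=lambda *T:[(push(t,al(t),-.001,.007+.003*(t-1)),al(t)) for t in T]
st=plan(w(2.9,3.03),10);st=plan(w(3.14),10,start=st)
E
```

```text
contact_force: [-0.3, -0.3, 1.1]
contact_force: [0.9, 0.2, 1.2]
contact_force: [0.5, -0.2, 1.7]
t 12.9 bin xyz [-51.4   0.   98. ] tilt 0.1 F [ 0.5 -0.2  1.7] q [-0.22  0.05  1.85  0.05  1.15 -2.04]
BL px [-0.5    0.375] mm [2.  0.3]
BR px [-0.5   0.25] mm [1.8 0. ]
FL px [-0.5    0.375] mm [2.3 0.4]
[[0,0,0.5,0,0.005,0,-1],[-0.5,0,1,0,0.005,0,-1],[0,0,0.5,0,0.005,0,-1],[0,0,1,0,0.005,0,-1],[-0.5,0,0.5,0,0.01,0,-1],[0,0,1.5,0,0.005,0,-1],[0,0,1,0,0.01,0,-1],[0,0,1,0,0.005,0,-1],[0,0,1,0,0.01,0,-1],[-0.5,0,1,0,0.005,0,-1]]
[[0,0,0.5,0,0.005,0,-1],[0,0,0.5,0,0,0,-1],[0,0,0.5,0,0.005,0,-1],[0,0,0.5,0,0.005,0,-1],[0,0,0.5,0,0,0,-1],[0,0,0.5,0,0.005,0,-1],[0,0,0.5,0,0.005,0,-1],[0.5,0,0.5,0,0.005,0,-1],[0,0,0,0,0,0,-1],[0,0,0.5,0,0.005,0,-1]]
```

```bash
python3 -m crank '[[0,0,0.5,0,0.005,0,-1],[-0.5,0,1,0,0.005,0,-1],[0,0,0.5,0,0.005,0,-1],[0,0,1,0,0.005,0,-1],[-0.5,0,0.5,0,0.01,0,-1],[0,0,1,0,0.005,0,-1],[0,0,1,0,0.01,0,-1],[0,0,1,0,0.005,0,-1],[0,0,1,0,0.01,0,-1],[0,0,1,0,0.005,0,-1]]' | grep contact
python3 -m crank '[[0,0,0.5,0,0.005,0,-1],[0,0,0.5,0,0,0,-1],[0,0,0.5,0,0.005,0,-1],[0,0,0.5,0,0.005,0,-1],[0,0,0,0,0,0,-1],[0,0,0.5,0,0.005,0,-1],[0,0,0.5,0,0.005,0,-1],[0,0,0.5,0,0,0,-1],[0,0,0,0,0,0,-1],[0,0,0,0,0,0,-1]]'
python3 - <<'E'
from h import *
state();shift()
E
```

```text
contact_force: [0.9, -0.6, 0.2]
t: 14.62
tool_pos: [0.5979, -0.0437, 0.0862]
tool_rot: [-0.356, 3.111, 0.005]
contact_force: [-0.1, 1.3, 0.2]
opening: 0.0003
grip_force: 0.1
t 14.62 bin xyz [-49.8   0.   86.2] tilt 0.011 F [-0.1  1.3  0.2] q [-0.2   0.12  1.8   0.01  1.22 -2.  ]
BL px [-0.5    0.375] mm [2.  0.3]
BR px [-0.5   0.25] mm [1.8 0. ]
FL px [-0.75  0.75] mm [4.1 1.3]
```

```bash
for i in 1; do python3 -m crank '[[-1,0,0,0,0,0,-1],[-1,0,0,0,0,0,-1],[-1,0,0.2,0,0,0,-1],[-1,0,0.2,0,0,0,-1],[-1,0,0.2,0,0,0,-1],[0,0,0.2,0,0,0,-1],[0,0,0.2,0,0,0,-1],[0,0,0.2,0,0,0,-1],[0,0,0.2,0,0,0,-1],[0,0,0.2,0,0,0,-1]]' | egrep 'pos|contact'; done
python3 -m crank '[[0,0,0.2,0,0,0,-1],[0,0,0.2,0,0,0,-1],[0,0,0.2,0,0,0,-1],[0,0,0.2,0,0,0,-1],[0,0,0.2,0,0,0,-1],[0,0,0,0,0,0,-1],[0,0,0,0,0,0,-1],[0,0,0,0,0,0,-1],[0,0,0,0,0,0,-1],[0,0,0,0,0,0,-1]]' | egrep 'pos|contact'
```

```text
tool_pos: [0.6032, -0.0426, 0.0853]
contact_force: [-0.8, 1.4, 3.3]
tool_pos: [0.6033, -0.0426, 0.0852]
contact_force: [-2.7, 0.3, 6.7]
```

The fingertip has stalled at z = 85.2 mm while the force rises, which means the flag is level on its stop. I'll lift off and check.

```bash
python3 -m crank '[[0,0,-1,0,0,0,-1],[0,0,-2,0,0,0,-1],[0,0,-5,0,0,0,-1],[0,0,-10,0,0,0,-1],[0,0,-15,0,0,0,-1],[0,0,-20,0,0,0,-1],[5,0,-20,0,0,0,-1],[15,0,-20,0,0,0,-1],[20,0,-20,0,0,0,-1],[20,0,-10,0,0,0,-1]]' | egrep 'contact'
python3 -m crank '[[20,0,-5,0,0,0,-1],[20,0,0,0,0,0,-1],[20,0,0,0,0,0,-1],[20,0,0,0,0,0,-1],[20,0,0,0,0,0,-1],[20,0,0,0,0,0,-1],[5,0,0,0,0,0,-1],[0,0,0,0,0,0,-1],[0,0,0,0,0,0,-1],[0,0,0,0,0,0,-1]]' | egrep 'contact'
python3 - <<'E'
from h import *
state();shift()
a=cv2.resize(get_image('scene')[130:240,150:280,::-1],None,fx=3,fy=4,interpolation=cv2.INTER_CUBIC)
b=cv2.resize(get_image('top')[130:240,170:350,::-1],None,fx=2.2,fy=4,interpolation=cv2.INTER_CUBIC)
cv2.imwrite('pics/e.png',np.hstack([a,b]))
for th in(3.0,3.14):print(th,[proj('scene',lipc(p,th,y))[0].round(1).tolist() for y in(.033,-.033)])
E
```

```text
contact_force: [0.1, -0.2, 0.8]
contact_force: [0.1, 0.4, 0.8]
t 18.0 bin xyz [-230.3   -0.3  210.2] tilt 0.012 F [0.1 0.4 0.8] q [-0.38 -0.44  2.07  0.01  1.5  -2.18]
BL px [-0.5    0.375] mm [2.  0.3]
BR px [-0.5   0.25] mm [1.8 0. ]
FL px [-0.375  0.5  ] mm [2.4 1.1]
3.0 [[237.0, 194.4], [220.2, 185.3]]
3.14 [[237.2, 196.7], [220.5, 187.6]]
```

View pics/e.png

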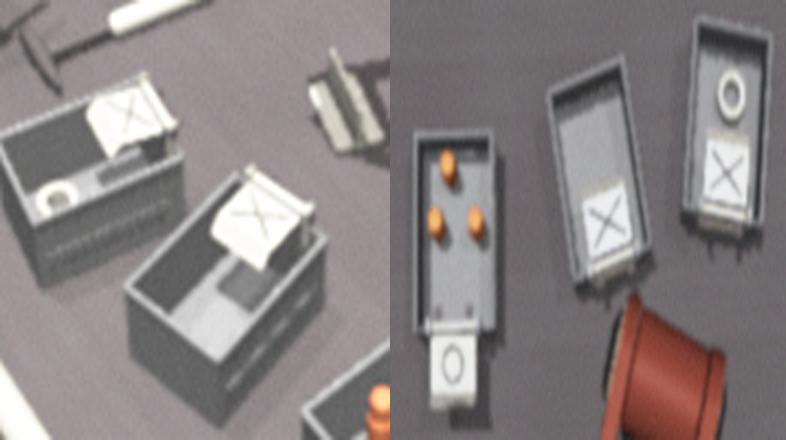

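The middle flag lies over the mouth with its cross up. Its lip corner at (262,268) converts to (237,197) in the full picture, against (237.2,196.7) predicted for 3.14 rad, so it is level. The other bins and flags look unchanged.

```bash
python3 -c "
from station import ctrl
print(ctrl.finish_job())"
```

```text
the job is handed in; nothing more can be done
None
```

The empty (middle) bin's flag is turned over and pressed level on its stop with the cross showing, and the job is handed in at about 18 s; first contact (about 8 N) slid that bin about 2 mm, and nothing else looked disturbed.

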